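# Charge a desiccator insert

## Robot

A 6-joint arm with a two-finger parallel gripper is mounted at the origin on a cart in front of the work surface, level with it; the furniture and walls round the work are solid. World frame = base frame: x ahead of the robot, y to its left, z up, the work surface at z = 0. Lengths are in m, angles in rad, forces in N, time in s.
With the tool pointing down it reaches from about 0.3 to 0.75 m from the base axis. Payload 8.5 kg.
Tool frame: the origin (TCP) lies midway between the tips of the shut fingers; the grasp point (between the pads) lies 19 mm behind it; z points along the fingers, y is the line along which they close (so a half turn about z gives the same grasp; the last joint's range is limited). The gripper opens to 88 mm and grips with 3 to 60 N. Pads are 18 mm wide; open, the fingers measure 123 mm over their backs; the gripper's body (75 mm by 187 mm) begins 45 mm behind the grasp point.
Start: joints at [-1.558, 0.381, 1.297, -0, 1.464, -0.215], TCP at [0.124, -0.536, 0.239] pointing down, gripper open.
Joint ranges: [-3.11, 3.11], [-0.89, 2.33], [0.22, 2.48], [-1.42, 4.56], [0.17, 2.85], [-2.88, 2.88]. Speed limits (rad/s): [2.39, 2.39, 3.14, 3.14, 3.14, 3.14].

## Interface

Orientations are given as a rotation vector (axis times angle).
In Python, from station import sense, read_camera, sign_off gives the robot as it stands.
- The arm moves only by the shell command python3 -m jog 'ROWS' [FORCE]. ROWS is text: rows parted by semicolons, each of 5 numbers parted by spaces: the finger opening in mm, from 0 to 88.1, then the shift along the world's x, y, z in mm, then the turn about the world's z in degrees. A call has 1 to 8 rows; each row shifts and turns the commanded pose from where the row before left it; what a row does not reach is not made up. A row lasts 1/10 s, in which the tool goes at most 50 mm and 8.59 degrees, less where a joint would pass 70% of its speed; a pose out of reach is approached as far as the arm can. A call is refused whole if a number of a shift passes 50 or a number of a turn 8.59, either way. A call with a gripper value outside its range is refused whole. The fingers move at their own pace and stop on an object; FORCE is the grip in N (left out, the last holds). Time passes only in rows, so rows that do not move let the fingers close. It gives the time, the measured TCP pose, the force, the opening and the grip force at its end, in the units of the state.
- sense(): the state, without advancing time (a new reading comes with each control period).
- read_camera(name): name is "side" or "top"; returns a dict with "pixels" (420x560x3 uint8, red, green, blue), "mtx" (3x3 intrinsics, pixels), "dist_coeffs" ([k1, k2, p1, p2, k3] as OpenCV has them; the pictures are not rectified), "T" (4x4, takes a point from camera to world coordinates). Camera axes: x right, y down, z forward; pixel columns grow to the right and rows downward; lengths in m; the calibration is good to about 2 mm. A picture is of the moment at which its call begins. There is no depth.
- sign_off(): hands the job in; it is judged then, once.
The state is a dict: "t": time; "joint_positions": joint angles; "qvel": joint speeds; "effort": joint torques, N m; "ee_pos": TCP position; "tool_rot": TCP orientation; "force": force on the tool from outside, world axes, zero at the start; "torque": the same for the moment, N m; "width": opening from 0.0 (shut) to 1.0 (fully open); "finger_force": force on a finger pad.
Only numpy, scipy, OpenCV 4.12 (cv2) and the standard library are available. Lean on these libraries where they do the work, as an engineer would, in place of code of your own. Each camera call takes 0.05 s, during which the arm holds its last target. There are 200 camera calls.

## Task

Get the desiccator insert ready for the drying cabinet: put the steel tray under the spout of the canister hopper, pull the hopper's slide gate out so that all the desiccant canisters drop into the tray, and push the gate fully home again. Then set the filled tray down flat in the insert's pocket with its handle to the front, and stack all the petri dishes lying about in one pile on the sloped shelf, each one lying flat on the one below and touching the backstop. Leave the forceps where they lie.

Things in the scene. Friction and masses are not known exactly. Their poses are not given: they have to be found in the camera images.
- hopper: fixed canister hopper, 175 mm high: clear bin over a base plate (x -50 to 100, y -66 to 70 mm), column at +x. Origin: on the bench below the middle of the spout; +x away from the robot at yaw 0. The tray goes in from its -y side, between base plate (top at z 4) and gate guides (underside z 47 mm, y -46 to +46). Bin walls y +-34, window x -26, end stop at y +62, back guide strip at x +36 mm
- spout (a point): point on top of the hopper's base plate (z 4 mm) below the middle of the spout, axes as the hopper's; the tray's origin belongs here
- gate (a joint): slide gate in the hopper's base, m: 0 = fully home (shut), 0.056 = pulled fully out to its stop along the hopper's -x; the bin mouth is clear from about 0.045. It stays where it is left; friction about 2.5 N
- gate_handle (a point): pinch point of the gate's upright black handle: handle 10 mm thick (along the hopper's x), 44 mm wide (y), its top 14 mm above this point, the gate plate 28 mm below it. When shut the point is 110 mm from the spout axis along the hopper's -x and 82 mm above the bench
- tray: loose open steel tray, 64 mm (x) by 110 mm (y) by 30 mm high, walls 3 mm, about 0.16 kg, with a stem handle on its -y end. Origin: middle of its underside, z up
- tray_grip (a point): point on the tray's upright black grip plate: plate 10 mm thick (along the tray's y), 40 mm wide (x), from 10 to 50 mm above the tray's underside; this point is 110 mm from the tray's middle towards -y and 36 mm above its underside; a stem 20 mm wide joins it to the tray
- insert: fixed metal desiccator insert: grey base plate 190 mm (x) by 196 mm (y), 4 mm thick; tray pocket on its +y side, sloped dish shelf on its -y side. Origin: middle of its underside; +x away from the robot at yaw 0
- pocket (a point): middle of the tray pocket, on top of the insert's base plate (z 4 mm), axes as the insert's: pocket 120 mm (x) by 74 mm (y) inside, rims 10 mm high, with a 42 mm gap in the rim at the -x end for the tray's stem. The tray lies in it with its handle to the insert's -x
- shelf_foot (a point): middle of the line where the sloped shelf's top face meets the backstop. +x points down the slope (15 degrees, away from the robot) into the backstop, y across the shelf, z square to the shelf. Shelf 80 mm wide, 100 mm up the slope; backstop 50 mm wide, 60 mm high, square to the shelf. A dish (radius 31 mm) touching the backstop has its middle at x = -31 mm
- dish_0: closed petri dish, 62 mm across, 14 mm high, 0.02 kg (three or four are there; None if absent). Origin: middle of its underside, z up
- dish_1: closed petri dish, 62 mm across, 14 mm high, 0.02 kg (three or four are there; None if absent). Origin: middle of its underside, z up
- dish_2: closed petri dish, 62 mm across, 14 mm high, 0.02 kg (three or four are there; None if absent). Origin: middle of its underside, z up
- dish_3: closed petri dish, 62 mm across, 14 mm high, 0.02 kg (three or four are there; None if absent). Origin: middle of its underside, z up
- can_0: white desiccant canister, 15 mm across, 17 mm long, 0.01 kg (four to seven are there; None if absent); it starts in the hopper. Origin: middle of one end face, z along its length
- can_1: white desiccant canister, 15 mm across, 17 mm long, 0.01 kg (four to seven are there; None if absent); it starts in the hopper. Origin: middle of one end face, z along its length
- can_2: white desiccant canister, 15 mm across, 17 mm long, 0.01 kg (four to seven are there; None if absent); it starts in the hopper. Origin: middle of one end face, z along its length
- can_3: white desiccant canister, 15 mm across, 17 mm long, 0.01 kg (four to seven are there; None if absent); it starts in the hopper. Origin: middle of one end face, z along its length
- can_4: white desiccant canister, 15 mm across, 17 mm long, 0.01 kg (four to seven are there; None if absent); it starts in the hopper. Origin: middle of one end face, z along its length
- can_5: white desiccant canister, 15 mm across, 17 mm long, 0.01 kg (four to seven are there; None if absent); it starts in the hopper. Origin: middle of one end face, z along its length
- can_6: white desiccant canister, 15 mm across, 17 mm long, 0.01 kg (four to seven are there; None if absent); it starts in the hopper. Origin: middle of one end face, z along its length
- forceps: steel forceps lying on the bench, 126 mm long, 14 mm wide, 9 mm high; a bystander. Origin: under its middle, long axis y
Not all that is in view belongs to the job. What is shaped like the dish_2 but purple is not meant. What is shaped like the dish_1 but brown or purple is not meant.

How it is judged:
By the outcome, as a careful person would: the job done as asked, in the order asked, and still so for the second after the job is handed in, with the robot touching nothing.
Of can_0, can_1, can_2, can_3, can_4, can_5, can_6 only 4 to 7 are there at a start; the rules pass over those that are not, and their reading is None.
Of dish_0, dish_1, dish_2, dish_3 only 3 to 4 are there at a start; the rules pass over those that are not, and their reading is None.
At some moment in a run one of dish_0, dish_1, dish_2, dish_3, tray may be knocked a few centimetres aside while the robot is not near it.
Once in a run the grip may slacken for a moment while it holds something.
It also fails if it takes over 192 s, if anything falls off the work surface, if the arm or the gripper's body presses on something with over 40 N, if the wrist force passes 120 N, or if a joint passes its speed limit or range.

## Working session

There is one attempt and no reset: what is moved stays moved. The work goes in short steps, Python scripts to look and compute and a shell command to move; the robot and the scene stay as the last step left them, time stands still between calls to the robot, and variables do not carry over. Pictures are saved under pics/ and viewed, at most 14 in all, crops included, and the job is handed in when it is done.

```bash
mkdir -p pics; ls; python3 - <<'E'
from station import sense, read_camera
import cv2,numpy as np,pickle
s=sense();print(s)
for n in ("top","side"):
    r=read_camera(n);pickle.dump(r,open(f"pics/{n}0.pkl","wb"))
    cv2.imwrite(f"pics/{n}0.png",r["pixels"][:,:,::-1]);print(n,r["mtx"],r["dist_coeffs"],r["T"])
E
```

```text
pics
{'t': 0.0, 'joint_positions': array([-1.55830000e+00,  3.81228678e-01,  1.29821988e+00,  9.33277680e-06,
        1.46362142e+00, -2.15319480e-01]), 'qvel': array([ 0.00079543, -0.00074773, -0.00228202,  0.00138881,  0.00042269,
       -0.00063182]), 'effort': array([ 1.18471773e-03, -4.37922478e+01, -2.24551392e+01,  7.13451253e-02,
        3.52282973e-02, -1.12456348e-04]), 'ee_pos': array([ 0.12420383, -0.53551661,  0.23813401]), 'tool_rot': array([-3.11977447e+00, -3.56910363e-01, -2.49314664e-04]), 'force': array([ 0.56881772, -0.26779965, -0.48754945]), 'torque': array([-0.02512646,  0.01538372,  0.01851838]), 'finger_force': 0.0, 'width': 0.9976993553731976}
top [[511.89489683   0.         279.29724285]
 [  0.         511.89489683 211.14110484]
 [  0.           0.           1.        ]] [0.05746525 0.         0.         0.         0.        ] [[-0.00796378 -0.9957487   0.09176655  0.44589992]
 [-0.99990758  0.00894086  0.01024125 -0.03728699]
 [-0.01101818 -0.09167651 -0.99572788  1.57134653]
 [ 0.          0.          0.          1.        ]]
side [[538.71962694   0.         264.97656482]
 [  0.         538.71962694 212.58470987]
 [  0.           0.           1.        ]] [-0.19704623  0.          0.          0.          0.        ] [[ 0.81302131 -0.38251523  0.43895153 -0.27359269]
 [-0.58208886 -0.51717596  0.62745644 -1.22320225]
 [-0.01299647 -0.76564426 -0.64313293  1.32472702]
 [ 0.          0.          0.          1.        ]]
```

View pics/top0.png

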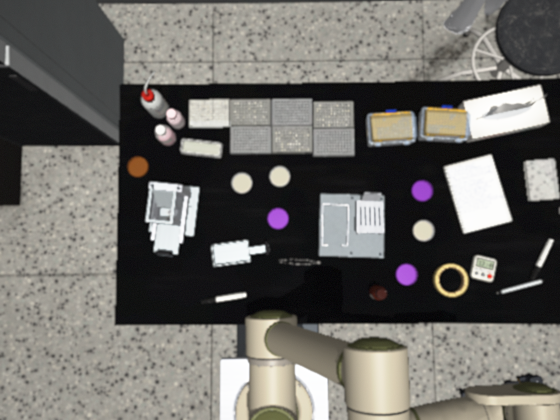

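View pics/side0.png

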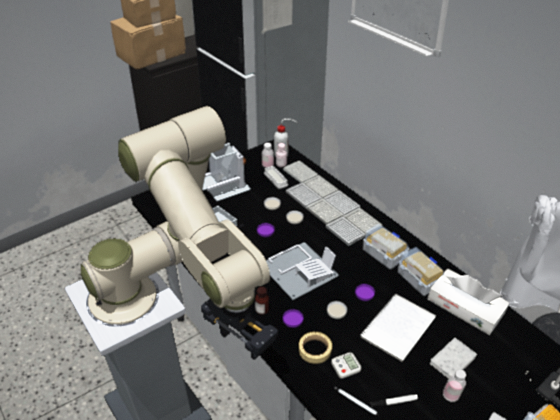

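The top view shows the hopper around (172,215), the tray around (233,252) with its handle to the right, and the insert around (352,225). Forceps are at (300,262). Cream dishes are at (242,183), (280,176) and (424,230). Purple decoys are at (278,218), (422,191) and (406,274), and there is a brown one at (138,167). The dishes I want are the cream ones, since purple and brown are ruled out.

```bash
cat > h.py <<'E'
import cv2,numpy as np,pickle
from station import sense, read_camera
def ray(r,uv):
    p=cv2.undistortPoints(np.array(uv,float).reshape(-1,1,2),r["mtx"],r["dist_coeffs"])[:,0]
    d=np.c_[p,np.ones(len(p))]@r["T"][:3,:3].T
    return r["T"][:3,3],d
def plane(r,uv,z):
    o,d=ray(r,uv); return o+d*((z-o[2])/d[:,2])[:,None]
def proj(r,P):
    Ti=np.linalg.inv(r["T"]);rv=cv2.Rodrigues(Ti[:3,:3])[0]
    return cv2.projectPoints(np.array(P,float).reshape(-1,1,3),rv,Ti[:3,3],r["mtx"],r["dist_coeffs"])[0][:,0]
def two(r1,uv1,r2,uv2):
    o1,d1=ray(r1,uv1);o2,d2=ray(r2,uv2);d1,d2=d1[0],d2[0]
    A=np.c_[d1,-d2];s=np.linalg.lstsq(A,o2-o1,rcond=None)[0]
    a,b=o1+s[0]*d1,o2+s[1]*d2
    return (a+b)/2,np.linalg.norm(a-b)
def blobs(r,lo,hi,amin=60,roi=None):
    hsv=cv2.cvtColor(r["pixels"],cv2.COLOR_RGB2HSV);m=cv2.inRange(hsv,lo,hi)
    if roi: k=np.zeros_like(m);k[roi[1]:roi[3],roi[0]:roi[2]]=1;m=m*k
    n,l,st,c=cv2.connectedComponentsWithStats(m)
    return [(c[i],st[i]) for i in range(1,n) if st[i][4]>=amin]
E
python3 - <<'E'
from h import *
t=pickle.load(open("pics/top0.pkl","rb"));s=pickle.load(open("pics/side0.pkl","rb"))
p=t["pixels"][:,:,::-1]
cv2.imwrite("pics/c1.png",cv2.resize(p[165:285,130:400],None,fx=2.96,fy=2.96,interpolation=cv2.INTER_CUBIC))
for n,r in(("top",t),("side",s)):
  for c,st in blobs(r,(12,25,120),(40,110,255),80):
    print(n,c.round(1),st,plane(r,[c],0.013).round(4))
E
```

```text
top [445.5 123.1] [ 425  107   42   31 1015] [[ 0.8566 -0.5339  0.013 ]]
top [391.1 127.3] [ 370  111   43   32 1031] [[ 0.8459 -0.3681  0.013 ]]
top [279.4 176.5] [271 168  18  18 247] [[ 0.6964 -0.0225  0.013 ]]
top [241.8 183.2] [233 175  18  18 243] [[0.6768 0.0934 0.013 ]]
top [422.2 230.4] [413 222  19  18 270] [[ 0.5273 -0.4529  0.013 ]]
top [451.1 280. ] [434 264  35  33 453] [[ 0.3783 -0.5328  0.013 ]]
top [277.9 372.5] [ 236  318  102  102 5189] [[ 0.1107 -0.0132  0.013 ]]
top [378.3 384. ] [ 346  347   69   73 4246] [[ 0.0776 -0.3078  0.013 ]]
top [502.5 407.9] [ 420  393  140   27 2479] [[ 0.0131 -0.6611  0.013 ]]
top [272.1 412.5] [252 408  41  12 120] [[-0.0021  0.0046  0.013 ]]
side [139.6  28.3] [110  14  72  40 680] [[1.0744 2.1666 0.013 ]]
side [174.3 137.5] [ 121  106  104   76 3468] [[0.5989 0.7426 0.013 ]]
side [196.6 238.3] [ 121  161  148  146 7092] [[0.3396 0.0861 0.013 ]]
side [387.1 240.2] [366 228  41  31 276] [[ 0.8842 -0.3296  0.013 ]]
side [105.2 267.9] [  82  242   44   60 1327] [[0.0051 0.1434 0.013 ]]
side [424.4 266.8] [402 252  41  33 506] [[ 0.8925 -0.5029  0.013 ]]
side [122.3 308.3] [ 88 292  68  32 813] [[-0.0213 -0.0588  0.013 ]]
side [336.3 309.9] [329 305  16  11 134] [[ 0.5254 -0.4619  0.013 ]]
side [314.6 347. ] [299 332  33  31 486] [[ 0.3809 -0.5312  0.013 ]]
```

View pics/c1.png

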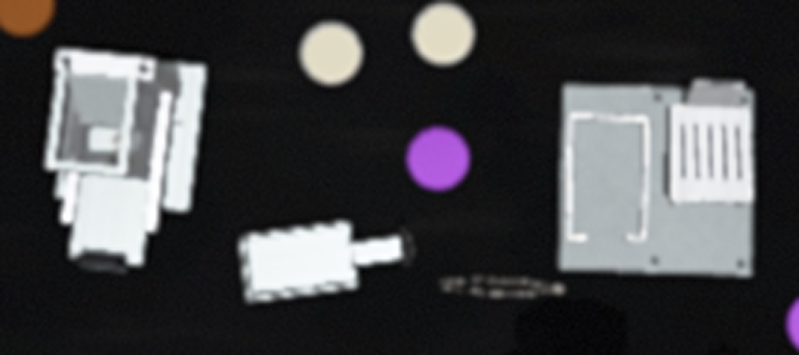

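The enlarged crop shows:
- **Dishes:** cream ones at crop (331,53) and (443,33), full px (242,183) and (280,176). The purple decoy is at crop (438,158).
- **Tray:** corners at crop (240,237), (350,222), (357,287) and (248,300), with the grip plate at (407,247).
- **Hopper:** base-plate right edge runs (207,66) to (190,212), and the gate handle is at (100,262).
- **Insert:** corners at (562,84), (753,88), (752,275) and (560,270).

Next I turn these into world positions.

```bash
python3 - <<'E'
from h import *
t=pickle.load(open("pics/top0.pkl","rb"))
f=lambda P,z:plane(t,np.array(P,float)/2.96+[130-.33,165-.33],z)
def ang(v): return round(float(np.degrees(np.arctan2(v[1],v[0]))),1)
T=f([(240,237),(350,222),(357,287),(248,300)],.030);m=T.mean(0);print("tray",T.round(3).tolist(),m.round(4),
 [round(float(np.linalg.norm(T[i]-T[(i+1)%4])),4) for i in range(4)])
g=f([(407,247)],.050)[0];print("grip",g.round(4),np.linalg.norm((g-m)[:2]).round(4),"yaw",ang(m-g)-90,"edge",ang(T[0]-T[1])-90,ang(T[3]-T[2])-90)
I=f([(562,84),(753,88),(752,275),(560,270)],.004);print("insert",I.mean(0).round(4),[round(float(np.linalg.norm(I[i]-I[(i+1)%4])),4) for i in range(4)],"yaw",ang(I[0]-I[3]),ang(I[1]-I[2]),ang(I[0]-I[1])-90,ang(I[3]-I[2])-90)
P=f([(571,117),(647,119),(642,240),(573,239)],.014);print("pocket",P.mean(0).round(4),P.round(3).tolist())
H=f([(207,66),(190,212)],.004);a=ang(H[0]-H[1]);c,s=np.cos(np.radians(a)),np.sin(np.radians(a));R=np.array([[c,-s],[s,c]])
print("hop edge",H.round(4).tolist(),np.linalg.norm(H[0]-H[1]),a,"spout",H[0][:2]-R@[.1,-.066],H[1][:2]-R@[-.05,-.066])
k=f([(101,263)],.096)[0];print("handle",k.round(4),"spout",k[:2]+R@[.11,0])
W=f([(59,50),(140,60),(127,170),(46,165)],.175);print("bin",W.round(3).tolist(),W.mean(0))
F=f([(672,106),(750,108),(752,202),(671,200)],.03);print("shelf",F.round(3).tolist())
E
```

```text
tray [[0.488, 0.185, 0.03], [0.503, 0.074, 0.03], [0.437, 0.067, 0.03], [0.425, 0.177, 0.03]] [0.4631 0.1257 0.03  ] [0.1127, 0.0661, 0.1109, 0.0642]
grip [0.4763 0.0152 0.05  ] 0.1113 yaw 6.799999999999997 edge 7.200000000000003 6.299999999999997
insert [ 0.5457 -0.2416  0.004 ] [0.1977, 0.1931, 0.1964, 0.1929] yaw -1.5 -1.9 -1.7999999999999972 -1.9000000000000057
pocket [ 0.5456 -0.1908  0.014 ] [[0.61, -0.154, 0.014], [0.607, -0.232, 0.014], [0.482, -0.224, 0.014], [0.484, -0.154, 0.014]]
hop edge [[0.6675, 0.2244, 0.004], [0.5154, 0.241, 0.004]] 0.15307341929210475 -6.2 spout [0.57525811 0.30083711] [0.57220999 0.30123625]
handle [0.4627 0.3104 0.096 ] spout [0.57204653 0.29852465]
bin [[0.66, 0.333, 0.175], [0.65, 0.258, 0.175], [0.547, 0.269, 0.175], [0.552, 0.344, 0.175]] [0.60214724 0.30100841 0.175     ]
shelf [[0.618, -0.255, 0.03], [0.615, -0.335, 0.03], [0.52, -0.334, 0.03], [0.522, -0.252, 0.03]]
```

Lengths match the given sizes: tray 111x65, hopper edge 153, insert 197x193. Moving above the tray grip now.

```bash
python3 -m jog '88 25 39 0 8.4;88 25 39 0 8.4;88 25 39 0 8.4;88 25 39 0 8.4;88 25 39 0 8.4;88 25 39 0 8.4;88 25 39 0 8.4' >/dev/null; python3 -m jog '56 25 39 0 8.4;56 25 39 0 8.4;56 25 39 0 8.4;56 25 39 0 0;56 25 39 0 0;56 25 39 0 0;56 25 39 -20 0;56 0 0 -20 0'; python3 - <<'E'
from h import *
s=sense();print(s)
E
```

```text
t: 1.6
ee_pos: [0.4756, 0.0137, 0.1982]
tool_rot: [2.074, 2.359, 0.002]
force: [0.4, -0.6, 0.3]
width: 0.634
finger_force: 0.0
{'t': 1.6, 'joint_positions': array([-2.21147780e-01,  2.88094621e-01,  1.56546819e+00,  9.65060372e-04,
        1.28686835e+00, -3.49897051e-01]), 'qvel': array([-0.08470786,  0.18076659,  0.41328967, -0.02664848, -0.54835875,
       -0.07844606]), 'effort': array([  3.99714813, -38.44914436, -22.69521296,   0.39445742,
         0.85952472,   0.8989761 ]), 'ee_pos': array([0.47562164, 0.01373885, 0.1982033 ]), 'tool_rot': array([2.07387241e+00, 2.35903347e+00, 2.15148631e-03]), 'force': array([ 0.37840445, -0.56804652,  0.31833242]), 'torque': array([-0.04428645, -0.08397097,  0.00634323]), 'finger_force': 0.0, 'width': 0.6342052381521649}
```

```bash
cat > look.py <<'E'
import sys
from h import *
# look.py cam name x0 y0 x1 y1 scale
c,n=sys.argv[1:3];x0,y0,x1,y1=map(int,sys.argv[3:7]);k=float(sys.argv[7])
r=read_camera(c);pickle.dump(r,open(f"pics/{n}.pkl","wb"))
cv2.imwrite(f"pics/{n}.png",cv2.resize(r["pixels"][y0:y1,x0:x1,::-1],None,fx=k,fy=k,interpolation=cv2.INTER_CUBIC))
E
python3 -m jog '56 0 0 -50 0;56 0 0 -40 0;56 0 2 -20 0;56 0 0 0 0'; python3 look.py side s1 170 130 360 270 4
```

```text
t: 2.0
ee_pos: [0.4725, 0.0123, 0.0866]
tool_rot: [-2.077, -2.35, 0.005]
force: [-0.2, -0.2, 0.0]
width: 0.633
finger_force: 0.0
```

View pics/s1.png

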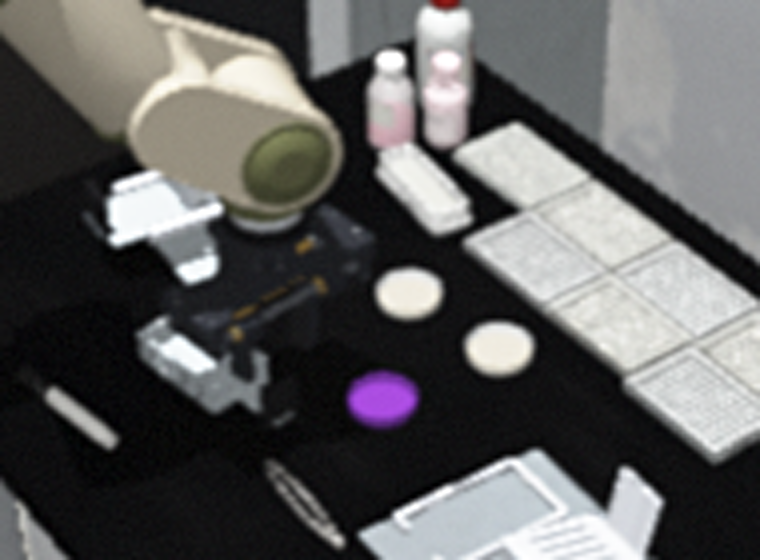

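The side view shows the gripper over the tray's grip plate (crop ~(270,390)), with the forceps clear at (305,500). Descending and closing.

```bash
python3 -m jog '56 3 3 -20 0;56 0 0 -20 0;56 0 0 -20 0;56 0 0 -12 0;56 0 0 0 0;56 0 0 0 0'; python3 -m jog '30 0 0 0 0;30 0 0 0 0;30 0 0 0 0;30 0 0 0 0;30 0 0 0 0' 50; python3 -m jog '30 0 0 10 0;30 0 0 20 0;30 0 0 20 0;30 0 0 0 0;30 0 0 0 0'; python3 look.py top t2 190 190 310 280 5
```

```text
t: 2.65
ee_pos: [0.4778, 0.0146, 0.0182]
tool_rot: [2.079, 2.352, 0.002]
force: [0.9, 0.8, -0.5]
width: 0.636
finger_force: 0.0
t: 3.15
ee_pos: [0.4775, 0.0146, 0.0173]
tool_rot: [2.08, 2.353, 0.001]
force: [1.7, -3.2, 3.4]
width: 0.444
finger_force: 50.0
t: 3.65
ee_pos: [0.4766, 0.015, 0.0668]
tool_rot: [-2.08, -2.354, 0.0]
force: [0.1, 0.8, -1.5]
width: 0.447
finger_force: 50.0
```

View pics/t2.png

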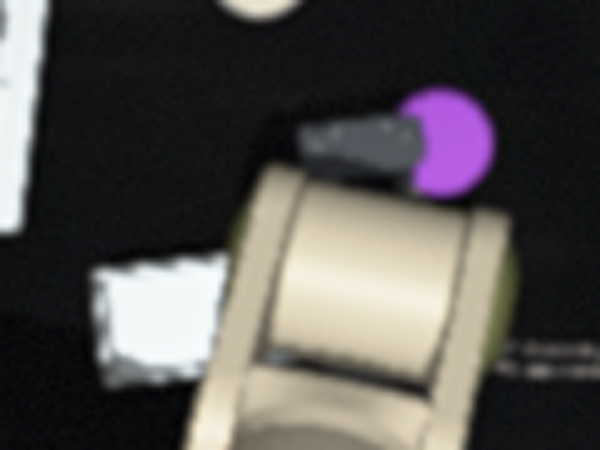

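Tray is held: opening is 39 mm and about 1.5 N shows on the wrist. In the top view its far end is at crop (92,267)-(105,387), with no lasting twist. Swinging it in front of the hopper's entry side.

```bash
python3 -m jog '30 24 12 0 -4.5;30 24 12 0 -4.5;30 22 11 0 -4.5;30 0 0 -15 0;30 0 0 0 0;30 0 0 0 0'; python3 - <<'E'
from h import *
a=read_camera("top");b=read_camera("side")
pickle.dump((a,b),open("pics/p3.pkl","wb"))
A=cv2.resize(a["pixels"][150:270,140:290,::-1],None,fx=2.6,fy=2.6,interpolation=cv2.INTER_CUBIC)
B=cv2.resize(b["pixels"][130:250,170:320,::-1],None,fx=2.6,fy=2.6,interpolation=cv2.INTER_CUBIC)
cv2.imwrite("pics/p3.png",np.hstack([A,B]))
E
```

```text
t: 4.3
ee_pos: [0.5461, 0.0499, 0.0511]
tool_rot: [-2.341, -2.092, 0.003]
force: [0.4, 0.7, -1.8]
width: 0.445
finger_force: 50.0
```

View pics/p3.png

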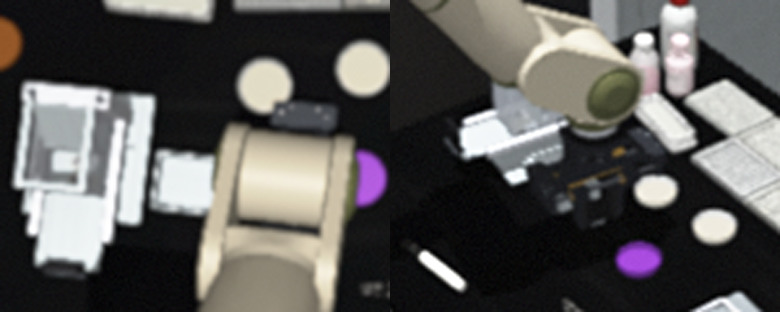

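```bash
python3 - <<'E'
from h import *
a,b=pickle.load(open("pics/p3.pkl","rb"))
y=np.radians(-6.4);R=np.array([[np.cos(y),-np.sin(y)],[np.sin(y),np.cos(y)]])
g=np.array([.5461,.0499])
P=[]
for q in[(-32,163),(32,163),(32,57),(-32,57)]: P.append([*(g+R@(np.array(q)/1000)),.064])
for dz in(0,-.015):
    Q=np.array(P);Q[:2,2]+=dz
    print(dz,((proj(a,Q)-[140,150])*2.6).round(),((proj(b,Q)-[170,130])*2.6+[390,0]).round())
B=cv2.resize(b["pixels"][150:215,180:270,::-1],None,fx=8,fy=8,interpolation=cv2.INTER_CUBIC)
cv2.imwrite("pics/p3b.png",B)
print(((proj(b,P)-[180,150])*8).round())
E
```

```text
0 [[153. 207.]
 [160. 151.]
 [253. 160.]
 [246. 216.]] [[525. 156.]
 [563. 143.]
 [597. 181.]
 [557. 195.]]
-0.015 [[156. 208.]
 [162. 152.]
 [253. 160.]
 [246. 216.]] [[525. 164.]
 [564. 151.]
 [597. 181.]
 [557. 195.]]
[[335. 319.]
 [454. 279.]
 [556. 397.]
 [434. 440.]]
```

View pics/p3b.png

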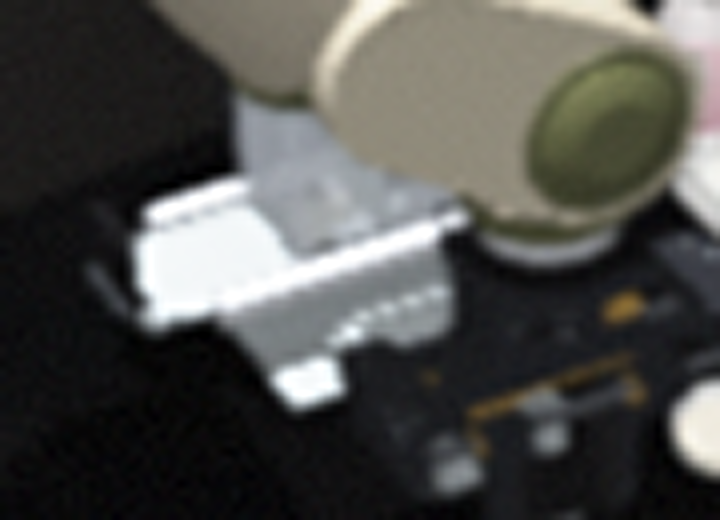

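The far rim shows at crop (335,335)-(445,292) against a predicted (335,319)-(454,279), so it sags about 5 mm. That fits the 47 mm slot if I enter at about 13 mm.

```bash
python3 -m jog '30 0 0 -21 0;30 0 0 0 0;30 2 20 0 0;30 2 20 0 0;30 2 20 0 0;30 2 10 0 0;30 0 0 0 0'; python3 -m jog '30 2 15 0 0;30 2 15 0 0;30 2 15 0 0;30 2 15 0 0;30 1 9 0 0;30 0 0 0 0;30 0 0 0 0'
```

```text
t: 5.1
ee_pos: [0.5552, 0.1206, 0.0315]
tool_rot: [2.341, 2.094, 0.001]
force: [-0.6, 0.3, -2.2]
width: 0.445
finger_force: 50.0
t: 5.8
ee_pos: [0.5639, 0.1889, 0.0308]
tool_rot: [-2.342, -2.093, 0.001]
force: [0.7, -0.0, -1.2]
width: 0.448
finger_force: 50.0
```

```bash
python3 -m jog '30 -1.5 0 -4 0;30 0 0 -3 0;30 0 0 -3 0;30 0 0 0 0;30 0 0 0 0'; python3 -m jog '50 0 0 0 0;50 0 0 0 0;50 0 0 0 0;50 0 0 20 0;50 0 0 30 0;50 0 0 30 0;50 0 0 30 0;50 0 0 0 0'; python3 -m jog '50 -20 -40 30 0;50 -20 -40 0 0;50 -20 -40 0 0;50 0 0 0 0'; python3 look.py top t4 140 160 260 260 6
```

```text
t: 6.3
ee_pos: [0.5626, 0.1885, 0.0213]
tool_rot: [2.343, 2.092, 0.0]
force: [-2.5, -2.1, 3.4]
width: 0.445
finger_force: 50.0
t: 7.1
ee_pos: [0.5641, 0.1892, 0.1348]
tool_rot: [2.34, 2.09, 0.01]
force: [-0.2, -0.5, 0.8]
width: 0.564
finger_force: 0.0
t: 7.5
ee_pos: [0.5019, 0.0687, 0.1582]
tool_rot: [-2.346, -2.088, 0.003]
force: [-0.1, -0.2, 0.1]
width: 0.563
finger_force: 0.0
```

View pics/t4.png

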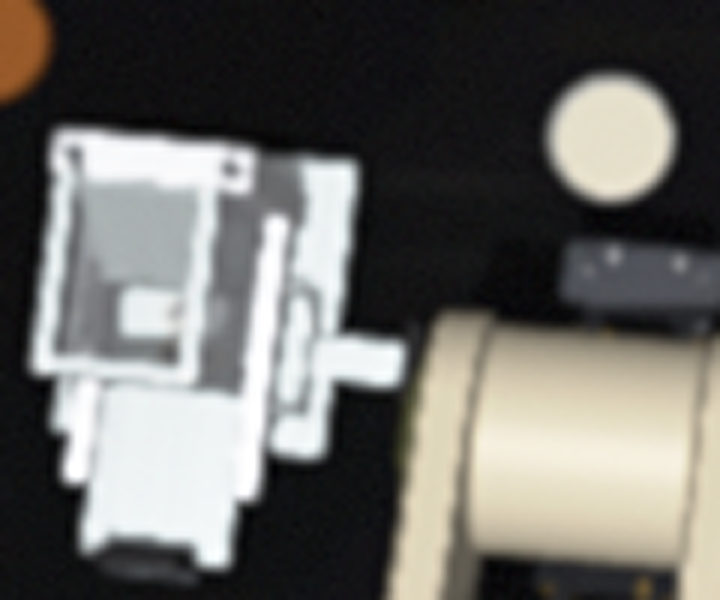

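The tray is in: its near rim is at crop (300-318,290-412) and the stem points right at (405,362). Checking its offset in the hopper frame and the handle target.

```bash
python3 - <<'E'
from h import *
t=pickle.load(open("pics/t4.pkl","rb"))
f=lambda P,z:plane(t,np.array(P,float)/6+[140-.4,160-.4],z)
y=np.radians(-6.2);R=np.array([[np.cos(y),-np.sin(y)],[np.sin(y),np.cos(y)]]);S=np.array([.573,.3])
for n,p,z in(("rim a",(320,293),.034),("rim b",(303,414),.034),("stem",(365,361),.03),("grip top",(408,362),.054),("handle top L",(98,556),.096),("handle R",(195,571),.096),("plate edge",(358,160),.004),("plate edge",(325,460),.004)):
    w=f([p],z)[0];print(n,w.round(4),((w[:2]-S)@R*1000).round(1))
E
```

```text
rim a [0.5981 0.2391 0.034 ] [ 31.6 -57.8]
rim b [0.5373 0.2472 0.034 ] [-29.8 -56.4]
stem [0.5639 0.217  0.03  ] [ -0.1 -83.5]
grip top [0.5614 0.1917 0.054 ] [   0.2 -108.9]
handle top L [0.4665 0.3329 0.096 ] [-109.4   21.2]
handle R [0.4589 0.2866 0.096 ] [-112.   -25.7]
plate edge [0.6697 0.2255 0.004 ] [104.2 -63.6]
plate edge [0.5155 0.2413 0.004 ] [-50.9 -64.6]
```

```bash
python3 -m jog '60 -6 10 0 -8.15;60 -6 10 0 -8.15;60 -6 10 0 -8.15;60 -6 10 0 -8.15;60 -6 10 0 -8.15;70 -6 10 0 -8.15;70 -3 20 0 -8.15;70 0 30 0 -8.15' >/dev/null;  python3 -m jog '70 0 35 0 -8.15;70 0 35 0 -8.15;70 0 35 0 -8.15;70 0 27 0 0;70 0 0 0 0;70 0 0 0 0'
```

```text
t: 8.95
ee_pos: [0.4645, 0.3145, 0.158]
tool_rot: [3.137, -0.164, -0.002]
force: [-0.1, 0.2, -0.4]
width: 0.793
finger_force: 0.0
```

```bash
python3 -m jog '70 -1.5 -3.5 -30 0;70 0 0 -30 0;70 0 0 -20 0;70 0 0 -14 0;70 0 0 0 0;70 0 0 0 0'; python3 -m jog '38 0 0 0 0;38 0 0 0 0;38 0 0 0 0;38 0 0 0 0;38 0 0 0 0' 30
```

```text
t: 9.55
ee_pos: [0.4637, 0.3098, 0.0651]
tool_rot: [-3.137, 0.168, -0.0]
force: [0.1, 0.2, 0.5]
width: 0.795
finger_force: 0.0
t: 10.05
ee_pos: [0.4646, 0.3167, 0.0656]
tool_rot: [-3.124, 0.167, -0.008]
force: [3.1, 39.8, -12.9]
width: 0.495
finger_force: 30.1
```

The grasp is off-centre, with 40 N along y, so I shift to relieve it.

```bash
python3 -m jog '38 0 4 0 0;38 0 3 0 0;38 0 0 0 0;38 0 0 0 0'
```

```text
t: 10.45
ee_pos: [0.4638, 0.3172, 0.0653]
tool_rot: [-3.136, 0.167, -0.002]
force: [1.4, -1.3, 0.8]
width: 0.495
finger_force: 30.0
```

Centred now. Pulling the gate.

```bash
python3 -m jog '38 -10 1 0 0;38 -10 1 0 0;38 -10 1 0 0;38 -10 1 0 0;38 -10 1 0 0;38 -5 1 0 0;38 0 0 0 0;38 0 0 0 0'; python3 -m jog '38 0 0 0 0;38 0 0 0 0;38 0 0 0 0;38 0 0 0 0;38 0 0 0 0;38 0 0 0 0;38 0 0 0 0;38 0 0 0 0'; python3 - <<'E'
from h import *
a=read_camera("top");b=read_camera("side")
pickle.dump((a,b),open("pics/p5.pkl","wb"))
A=cv2.resize(a["pixels"][165:265,140:230,::-1],None,fx=4.4,fy=4.4,interpolation=cv2.INTER_CUBIC)
B=cv2.resize(b["pixels"][135:235,190:270,::-1],None,fx=4.4,fy=4.4,interpolation=cv2.INTER_CUBIC)
cv2.imwrite("pics/p5.png",np.hstack([A,B]))
E
```

```text
t: 11.25
ee_pos: [0.4087, 0.3234, 0.0653]
tool_rot: [-3.137, 0.167, -0.003]
force: [6.3, 0.1, 4.5]
width: 0.496
finger_force: 30.0
t: 12.05
ee_pos: [0.4087, 0.3234, 0.0653]
tool_rot: [-3.137, 0.167, -0.003]
force: [5.0, 0.5, 4.8]
width: 0.496
finger_force: 30.0
```

View pics/p5.png

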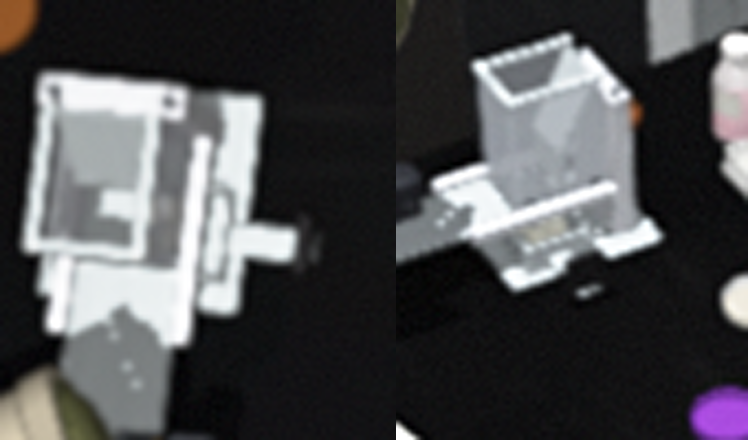

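```bash
python3 - <<'E'
from h import *
a,b=pickle.load(open("pics/p5.pkl","rb"));t=pickle.load(open("pics/t4.pkl","rb"));s0=pickle.load(open("pics/s1.pkl","rb"))
g=lambda r,x,y,w,h,k:cv2.resize(r["pixels"][y:y+h,x:x+w,::-1],(int(w*k),int(h*k)),interpolation=cv2.INTER_CUBIC)
L=np.hstack([g(t,146,180,34,46,8),g(a,146,180,34,46,8)])
B=g(b,205,142,48,60,6.133)
B=cv2.resize(B,(250,368))
cv2.imwrite("pics/c6.png",np.hstack([L,B]))
E
```

```text
(no output)
```

View pics/c6.png

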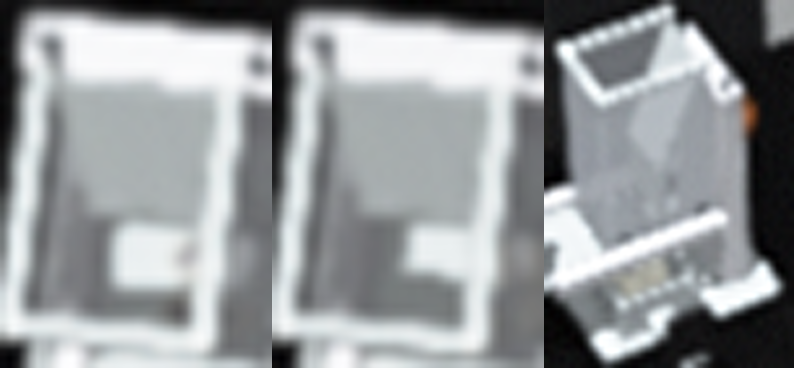

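Before (left) the mouth has a tinted spot at (180,260) that is gone after (middle). The side view (right) now has a cream patch in the tray at (640,275). Checking numerically for cream pixels before and after.

```bash
python3 - <<'E'
from h import *
a,b=pickle.load(open("pics/p5.pkl","rb"));s0=pickle.load(open("pics/side0.pkl","rb"));t=pickle.load(open("pics/t4.pkl","rb"))
for n,r,(x0,y0,x1,y1) in(("side0",s0,(205,142,253,202)),("side5",b,(205,142,253,202)),("top4",t,(148,182,182,228)),("top5",a,(148,182,182,228))):
    p=r["pixels"][y0:y1,x0:x1].astype(int);w=(p[:,:,0]-p[:,:,2])>10
    print(n,w.sum()); 
    for row in w[::2]: print("".join(".#"[int(v)] for v in row))
E
```

```text
side0 254
####################............................
###################.............................
##################..............................
################................................
###########.....................................
######..........................................
#####...........................................
####............................................
###...................................###.......
##....................................####......
##....................................###.......
##.....................................#........
##..............................................
#...............................................
#...............................................
................................................
................................................
................................................
................................................
................................................
................................................
................................................
............
[... 2782 characters left out ...]

..................................
..................................
..................................
..................................
..................................
..................................
..................................
..................................
..................................
..................................
..................................
..................................
..................................
..................................
..................................
..................................
..................................
..................................
..................................
..................................
```

Cream has appeared in the tray and the bin looks cleared. Pushing the gate home, slightly past to seat it.

```bash
python3 -m jog '38 10 -1 0 0;38 10 -1 0 0;38 10 -1 0 0;38 10 -1 0 0;38 10 -1 0 0;38 5 -1 0 0;38 2 0 0 0;38 0 0 0 0'; python3 -m jog '38 2 0 0 0;38 2 0 0 0;38 0 0 0 0;38 0 0 0 0'
```

```text
t: 12.95
ee_pos: [0.4644, 0.3171, 0.0653]
tool_rot: [3.137, -0.167, -0.002]
force: [0.2, -0.9, 9.0]
width: 0.491
finger_force: 30.0
t: 13.35
ee_pos: [0.4645, 0.3171, 0.0651]
tool_rot: [3.135, -0.166, -0.015]
force: [-16.3, -1.1, 18.2]
width: 0.494
finger_force: 30.0
```

The gate is hard against its stop. Releasing and backing away to regrip the tray.

```bash
python3 -m jog '38 -3 0 0 0;70 0 0 0 0;70 0 0 0 0;70 0 0 0 0;70 0 0 25 0;70 0 0 35 0;70 0 0 35 0;70 0 -20 0 0'; python3 -m jog '70 0 -35 0 8.15;60 0 -35 0 8.15;60 0 -35 0 8.15;60 0 -30 0 8.15;60 0 -30 0 8.15;56 5 -30 0 8.15;56 5 -10 0 8.15;56 5 -10 0 8.15'; python3 -m jog '56 5 -10 0 8.15;56 5 -5 0 8.15;56 5 0 0 8.15;56 0 0 0 0;56 0 0 0 0'; python3 - <<'E'
from h import *
a=read_camera("top");b=read_camera("side");pickle.dump((a,b),open("pics/p7.pkl","wb"))
t=pickle.load(open("pics/t4.pkl","rb"))
d=np.abs(a["pixels"].astype(int)-t["pixels"]).max(2)[165:265,140:206]>40
print("changed px",d.sum(),np.argwhere(d)[:12].tolist())
cv2.imwrite("pics/p7.png",np.hstack([cv2.resize(a["pixels"][165:265,140:210,::-1],None,fx=5,fy=5,interpolation=3),cv2.resize(b["pixels"][135:235,190:270,::-1],None,fx=5,fy=5,interpolation=3)]))
E
```

```text
t: 14.15
ee_pos: [0.4677, 0.2988, 0.1637]
tool_rot: [-3.134, 0.164, -0.01]
force: [0.4, -0.1, -0.3]
width: 0.795
finger_force: 0.0
t: 14.95
ee_pos: [0.4812, 0.0812, 0.1595]
tool_rot: [-2.729, -1.555, 0.002]
force: [-0.1, 0.3, 0.3]
width: 0.638
finger_force: 0.0
t: 15.45
ee_pos: [0.496, 0.0673, 0.1595]
tool_rot: [-2.346, -2.088, 0.001]
force: [0.1, -0.6, 0.6]
width: 0.636
finger_force: 0.0
changed px 31 [[46, 29], [47, 28], [47, 29], [84, 65], [85, 65], [86, 65], [87, 65], [88, 65], [89, 65], [90, 64], [90, 65], [91, 64]]
```

The tray hasn't moved since I placed it. Regripping.

```bash
python3 -m jog '56 22 40 0 0;56 22 40 0 0;56 22 40 0 0;56 1 1 0 0;56 0 0 0 0'; python3 -m jog '56 0 0 -40 0;56 0 0 -40 0;56 0 0 -30 0;56 0 0 -18 0;56 0 0 -10 0;56 0 0 0 0;56 0 0 0 0';python3 -m jog '30 0 0 0 0;30 0 0 0 0;30 0 0 0 0;30 0 0 0 0;30 0 0 0 0' 60
```

```text
t: 16.05
ee_pos: [0.563, 0.1888, 0.1592]
tool_rot: [-2.342, -2.093, 0.002]
force: [-1.3, -0.2, -0.1]
width: 0.638
finger_force: 0.0
t: 16.75
ee_pos: [0.5638, 0.1878, 0.0228]
tool_rot: [2.343, 2.091, 0.002]
force: [-0.5, -0.1, 0.0]
width: 0.634
finger_force: 0.0
t: 17.25
ee_pos: [0.5637, 0.1881, 0.0223]
tool_rot: [2.342, 2.093, 0.001]
force: [-0.9, -3.2, 4.1]
width: 0.441
finger_force: 60.0
```

```bash
python3 -m jog '30 0 0 3 0;30 0 0 3 0;30 0 0 3 0;30 0 0 0 0;30 -1 -8 0 0;30 -1.5 -12 0 0;30 -2 -15 0 0;30 -2 -15 0 0'; python3 -m jog '30 -2 -17 0 0;30 -2 -18 0 0;30 -2 -18 0 0;30 -2 -18 0 0;30 -1 -15 0 0;30 0 -8 0 0;30 0 0 0 0'; python3 -m jog '30 0 0 10 0;30 0 0 20 0;30 0 0 25 0;30 0 0 25 0;30 0 0 15 0;30 0 0 0 0;30 0 0 0 0'
```

```text
t: 18.05
ee_pos: [0.5566, 0.1366, 0.0307]
tool_rot: [-2.343, -2.092, 0.001]
force: [-0.1, 0.3, -1.1]
width: 0.446
finger_force: 60.0
t: 18.75
ee_pos: [0.548, 0.043, 0.0308]
tool_rot: [2.345, 2.091, 0.0]
force: [-0.4, 0.7, -1.6]
width: 0.447
finger_force: 60.0
t: 19.45
ee_pos: [0.5476, 0.0448, 0.1257]
tool_rot: [-2.342, -2.094, 0.0]
force: [-0.3, 0.2, -2.1]
width: 0.441
finger_force: 60.0
```

```bash
python3 -m jog '30 -6 -12 0 -4;30 -6 -12 0 -4;30 -6 -12 0 -4;30 -6 -12 0 -4;30 -6 -12 0 -4;30 -6 -12 0 -4;30 -6 -12 0 -4;30 -6 -12 0 -4' >/dev/null; python3 -m jog '30 -6 -12 0 -4.5;30 -6 -12 0 -4.5;30 -6 -12 0 -4.5;30 -6 -12 0 -4.5;30 -6 -12 0 -4.5;30 -6 -12 0 -4.5;30 -6 -12 0 -4.5;30 -6 -12 0 -4.5' ; python3 -m jog '30 -6 -14 0 -4.5;30 -6 -14 0 -4.5;30 -6 -13 0 -4.5;30 0 0 0 -4;30 0 0 0 0;30 0 0 0 0;30 0 0 0 0'; python3 look.py top t8 290 170 410 270 5
```

```text
t: 21.05
ee_pos: [0.4512, -0.1477, 0.1247]
tool_rot: [-3.112, -0.42, 0.003]
force: [0.3, -1.1, -0.7]
width: 0.441
finger_force: 60.0
t: 21.75
ee_pos: [0.4338, -0.1883, 0.1254]
tool_rot: [-3.141, 0.05, 0.001]
force: [0.4, 0.7, -2.2]
width: 0.448
finger_force: 60.0
```

View pics/t8.png

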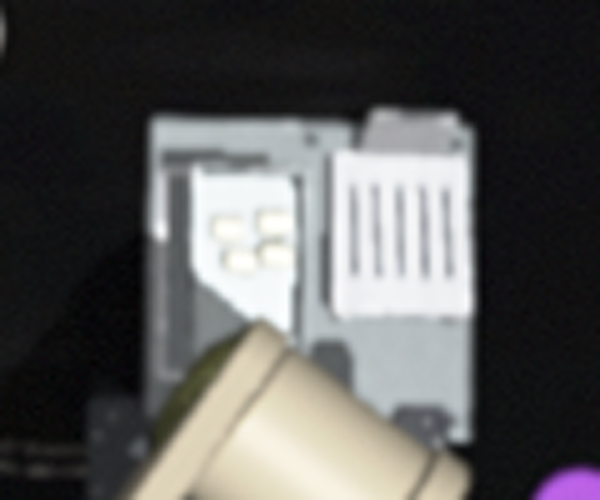

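The tray is over the pocket with four white canisters visible at crop (230,227), (272,222), (238,260) and (275,255). Checking the far rim against the pocket.

```bash
python3 - <<'E'
from h import *
t=pickle.load(open("pics/t8.pkl","rb"))
f=lambda P,z:plane(t,np.array(P,float)/5+[290-.4,170-.4],z)
w=f([(192,172),(298,177)],.137);print(w.round(4),"mid",w.mean(0).round(4))
y=np.radians(-1.8);R=np.array([[np.cos(y),-np.sin(y)],[np.sin(y),np.cos(y)]])
print("want far-end mid",np.array([.5456,-.191])+R@[.055,0])
E
```

```text
[[ 0.597  -0.1597  0.137 ]
 [ 0.5937 -0.2191  0.137 ]] mid [ 0.5953 -0.1894  0.137 ]
want far-end mid [ 0.60057286 -0.19272759]
```

```bash
python3 -m jog '30 3 -2 -20 0;30 0 0 -25 0;30 0 0 -25 0;30 0 0 -12 0;30 0 0 0 0;30 0 0 0 0'; python3 -m jog '30 0 0 -4 0;30 0 0 -4 0;30 0 0 -4 0;30 0 0 0 0;30 0 0 0 0'
```

```text
t: 22.4
ee_pos: [0.4372, -0.1908, 0.0441]
tool_rot: [3.141, -0.052, 0.0]
force: [0.4, 0.3, -3.7]
width: 0.444
finger_force: 60.0
t: 22.9
ee_pos: [0.4369, -0.1907, 0.0318]
tool_rot: [-3.141, 0.053, 0.0]
force: [-0.0, 0.3, -1.9]
width: 0.442
finger_force: 60.0
```

```bash
python3 -m jog '30 0 0 -4 0;30 0 0 -4 0;30 0 0 0 0;30 0 0 0 0'
```

```text
t: 23.3
ee_pos: [0.4369, -0.1908, 0.0237]
tool_rot: [-3.141, 0.053, 0.0]
force: [-0.1, 0.8, -0.7]
width: 0.447
finger_force: 60.0
```

```bash
python3 -m jog '30 0 0 -2 0;30 0 0 0 0;52 0 0 0 0;52 0 0 0 0;52 0 0 0 0;52 0 0 0 0;52 0 0 25 0;52 0 0 35 0'; python3 -m jog '52 0 0 40 0;52 0 0 40 0;88 -20 40 0 0;88 -20 40 0 0;88 -20 40 0 0;88 -20 40 0 0;88 0 0 0 0'; python3 - <<'E'
from h import *
a=read_camera("top");b=read_camera("side");pickle.dump((a,b),open("pics/p9.pkl","wb"))
cv2.imwrite("pics/p9.png",np.hstack([cv2.resize(a["pixels"][180:275,305:395,::-1],(380,400),interpolation=3),cv2.resize(b["pixels"][225:325,250:355,::-1],(420,400),interpolation=3)]))
for r in(a,b):
  for c,st in blobs(r,(12,25,120),(40,110,255),60):
    if st[4]<400: print(c.round(1),st,plane(r,[c],0.013).round(4))
E
```

```text
t: 24.1
ee_pos: [0.4362, -0.1903, 0.0814]
tool_rot: [-3.139, 0.054, 0.005]
force: [0.1, 0.0, 0.5]
width: 0.592
finger_force: 0.0
t: 24.8
ee_pos: [0.3541, -0.0273, 0.1617]
tool_rot: [-3.14, 0.048, 0.003]
force: [0.3, -1.1, -0.8]
width: 0.995
finger_force: 0.0
[279.4 176.5] [271 168  18  18 247] [[ 0.6965 -0.0224  0.013 ]]
[241.9 183.2] [233 175  18  17 242] [[0.6769 0.0931 0.013 ]]
[422.2 230.4] [413 222  19  18 269] [[ 0.5273 -0.453   0.013 ]]
[225.3 415.6] [214 410  29  10 174] [[-0.0097  0.1414  0.013 ]]
[98.6 96. ] [90 93 18  8 84] [[0.4702 1.3768 0.013 ]]
[387.2 240.6] [366 228  41  31 274] [[ 0.8834 -0.3312  0.013 ]]
[109.2 281. ] [100 278  19   7  67] [[-0.0085  0.0772  0.013 ]]
[135.1 312.5] [102 287  54  37 108] [[ 0.0053 -0.0988  0.013 ]]
```

View pics/p9.png

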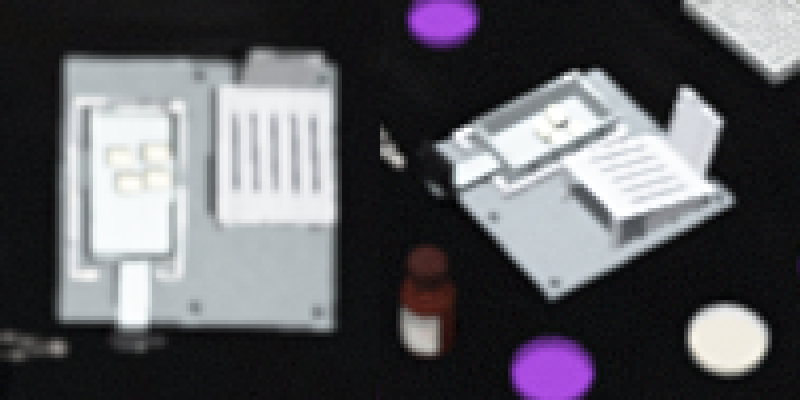

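The tray lies in the pocket at crop (130,180), handle to the front, with four canisters inside. The insert is at (200,190), the sloped shelf at (275,155) and the cream dish at (728,340) in the right panel. Next: the shelf geometry, and a check for canisters left in the hopper.

```bash
python3 - <<'E'
from h import *
a,b=pickle.load(open("pics/p9.pkl","rb"))
A=[(356.4,232.7),(356.9,200.7),(384.3,200.9),(384.6,232.3)];B=[(296.2,265),(314.2,257),(333.7,272.5),(311.2,278.7)]
for p,q in zip(A,B):
    w,e=two(a,p,b,q);print(w.round(4),round(e,4))
# bin contents: before (t4) and after (p9)
t=pickle.load(open("pics/t4.pkl","rb"))
for r in(t,a): print(r["pixels"][205:222,153:172].mean(2).astype(int)[::2])
E
```

```text
[ 0.5234 -0.2528  0.0432] 0.0077
[ 0.613  -0.2532  0.03  ] 0.0106
[ 0.6178 -0.3404  0.0224] 0.002
[ 0.5225 -0.3345  0.048 ] 0.0048
[[140 139 134 143 162 173 177 177 175 172 170 171 172 176 176 176 175 178
  199]
 [139 137 129 127 129 128 131 144 163 177 176 171 171 172 172 172 172 185
  217]
 [135 129 125 123 118 113 135 185 224 234 235 235 234 233 230 224 210 208
  227]
 [137 128 125 122 116 112 144 203 233 237 237 238 239 236 227 205 185 195
  225]
 [136 125 123 122 115 113 146 204 234 238 238 238 239 238 230 215 206 221
  236]
 [129 123 123 121 115 113 135 175 204 214 214 215 216 216 212 199 193 217
  234]
 [138 139 131 118 110 111 117 119 123 124 125 125 125 121 114 113 145 213
  238]
 [203 198 178 159 146 138 138 139 140 142 144 141 132 121 104  97 135 208
  239]
 [225 227 227 231 233 233 232 233 233 232 233 229 222 214 207 200 215 237
  244]]
[[138 138 131 143 161 171 175 176 173 171 168 170 170 174 175 174 173 176
  196]
 [137 135 128 126 128 127 131 144 162 175 174 170 170 171 170 170 170 183
  214]
 [134 127 124 122 116 112 133 184 223 233 233 233 233 232 231 230 227 223
  229]
 [136 125 124 121 115 111 142 201 232 236 236 236 237 237 237 236 234 231
  235]
 [135 123 123 121 114 113 144 204 233 237 237 237 238 238 238 237 235 233
  237]
 [129 123 121 120 113 112 135 174 203 211 213 214 213 213 213 212 217 229
  236]
 [135 138 130 117 110 110 115 119 122 123 124 124 125 124 123 121 149 211
  236]
 [199 196 176 158 145 137 136 137 138 141 142 140 133 129 124 123 150 210
  238]
 [225 226 227 230 232 232 231 232 232 232 232 228 220 213 205 200 214 234
  243]]
```

The mouth is uniform gate-white now, so the hopper is empty. The shelf foot is about (0.617,-0.295,0.022) and the dish centre on it about (0.588,-0.295). Fetching the dish at (0.527,-0.453).

```bash
python3 -m jog '88 17 -42 0 0;88 17 -43 0 0;88 17 -43 0 0;88 17 -43 0 0;88 17 -43 0 0;88 17 -43 0 0;88 17 -43 0 0;88 17 -43 0 0'; python3 -m jog '88 18 -43 0 0;88 19 -41 -20 0;88 0 0 -40 0;88 0 0 -40 0;88 0 0 -30 0;88 0 0 0 0;88 0 0 0 0'
```

```text
t: 25.7
ee_pos: [0.4931, -0.3775, 0.1611]
tool_rot: [3.141, -0.056, 0.0]
force: [0.9, -0.2, 0.7]
width: 0.998
finger_force: 0.0
t: 26.4
ee_pos: [0.5298, -0.4591, 0.0321]
tool_rot: [3.141, -0.055, 0.001]
force: [0.2, -0.9, 0.3]
width: 0.998
finger_force: 0.0
```

```bash
python3 -m jog '88 -2.5 5 0 0;88 0 0 -20 0;88 0 0 -8 0;88 0 0 0 0;55 0 0 0 0;55 0 0 0 0;55 0 0 0 0;55 0 0 0 0' 15; python3 -m jog '55 0 0 0 0;55 0 0 0 0;55 0 0 20 0;55 0 0 40 0;55 0 0 40 0;55 0 0 20 0;55 0 0 0 0'
```

```text
t: 27.2
ee_pos: [0.5276, -0.453, 0.0044]
tool_rot: [3.14, -0.053, 0.001]
force: [-0.2, 0.7, 1.6]
width: 0.692
finger_force: 15.0
t: 27.9
ee_pos: [0.5282, -0.4536, 0.127]
tool_rot: [3.137, -0.053, 0.006]
force: [0.2, 0.3, -0.2]
width: 0.693
finger_force: 15.0
```

```bash
python3 -m jog '55 15 40 0 0;55 15 40 0 0;55 15 40 0 0;55 13 39 0 0;55 0 0 0 0;55 0 0 0 0'; python3 -m jog '55 0 0 -30 0;55 0 0 -25 0;55 0 0 -15 0;55 0 0 -8 0;55 0 0 0 0;55 0 0 0 0'
```

```text
t: 28.5
ee_pos: [0.5852, -0.2929, 0.1223]
tool_rot: [-3.14, 0.051, 0.003]
force: [-0.4, 0.3, -0.6]
width: 0.691
finger_force: 15.0
t: 29.1
ee_pos: [0.5854, -0.2946, 0.0462]
tool_rot: [3.141, -0.055, 0.001]
force: [-0.3, -0.5, 0.1]
width: 0.692
finger_force: 15.0
```

```bash
for i in 1; do python3 -m jog '55 0 0 -2 0;55 0 0 0 0;55 0 0 0 0'; python3 -m jog '55 0 0 -2 0;55 0 0 0 0;55 0 0 0 0'; python3 -m jog '55 0 0 -2 0;55 0 0 0 0;55 0 0 0 0';  done | grep -E "ee_pos|^force"
```

```text
ee_pos: [0.5855, -0.2938, 0.0442]
force: [-0.1, 0.0, -0.8]
ee_pos: [0.5857, -0.2939, 0.0421]
force: [0.3, -0.1, 1.3]
ee_pos: [0.5858, -0.2939, 0.04]
force: [2.9, 0.1, 2.7]
```

Contact came at the predicted height. Releasing, backing off and measuring where it settled.

```bash
python3 -m jog '88 0 0 1 0;88 0 0 0 0;88 0 0 0 0;88 0 0 0 0;88 0 0 30 0;88 0 0 40 0;88 0 0 20 0'; python3 -m jog '88 -30 40 0 0;88 -30 40 0 0;88 -30 40 0 0;88 -30 40 0 0;88 -30 40 0 0;88 0 0 0 0'; cat > fd.py <<'E'
from h import *
a=read_camera("top");b=read_camera("side");pickle.dump((a,b),open("pics/last.pkl","wb"))
for r in(a,b):
  for c,st in blobs(r,(14,22,120),(40,110,255),60):
    if st[4]<420: print(c.round(1),st,*[plane(r,[c],z)[0].round(4) for z in(.013,.044)])
E
python3 fd.py
```

```text
t: 30.7
ee_pos: [0.586, -0.2942, 0.1339]
tool_rot: [3.139, -0.053, 0.005]
force: [0.6, 0.5, 0.9]
width: 0.997
finger_force: 0.0
t: 31.3
ee_pos: [0.4314, -0.0896, 0.1307]
tool_rot: [-3.139, 0.049, 0.006]
force: [-0.4, -0.5, -0.5]
width: 1.0
finger_force: 0.0
[279.4 176.6] [271 168  18  18 264] [ 0.6963 -0.0223  0.013 ] [ 0.6913 -0.0226  0.044 ]
[241.8 183.2] [233 174  18  19 265] [0.6767 0.0934 0.013 ] [0.6721 0.0908 0.044 ]
[369.8 210.8] [361 203  18  17 245] [ 0.588  -0.2968  0.013 ] [ 0.5852 -0.2917  0.044 ]
[ 18.1 213.8] [  9 206  19  15  71] [0.5886 0.7701 0.013 ] [0.5857 0.754  0.044 ]
[ 35.5 349.2] [ 29 340  15  24  83] [0.187  0.7012 0.013 ] [0.1921 0.6865 0.044 ]
[265.9 364.7] [247 354  38  22 413] [0.1333 0.0219 0.013 ] [0.1395 0.0208 0.044 ]
[301.5 394.3] [286 376  26  43 327] [ 0.0485 -0.0821  0.013 ] [ 0.0564 -0.0812  0.044 ]
[139.7 100.7] [130  98  20   7  93] [0.6244 1.1793 0.013 ] [0.6032 1.1225 0.044 ]
[387.3 240.5] [366 228  41  31 285] [ 0.8841 -0.3308  0.013 ] [ 0.8567 -0.3519  0.044 ]
[107.8 281.3] [ 99 279  19   6  71] [-0.0129  0.079   0.013 ] [-0.0191  0.0482  0.044 ]
[132.5 312.4] [ 93 287  63  37 137] [-0.0014 -0.0935  0.013 ] [-0.0078 -0.1202  0.044 ]
```

It lies on the shelf at (0.585,-0.292), perhaps 5 mm short of the backstop. I regrip it by the sides and slide it down to contact.

```bash
python3 -m jog '88 30 -40 0 0;88 30 -40 0 0;88 30 -40 0 0;88 30 -40 0 0;88 32 -42 0 0;88 0 0 -30 0;88 0 0 -30 0;88 0 0 0 0'; python3 -m jog '88 0 0 -20 0;88 0 0 -14 0;88 0 0 0 0;55 0 0 0 0;55 0 0 0 0;55 0 0 0 0;55 0 0 0 0;55 0 0 0 0' 8;  python3 -m jog '55 2 0 -0.5 0;55 2 0 -0.5 0;55 0 0 0 0'; python3 -m jog '55 2 0 -0.5 0;55 2 0 -0.5 0;55 0 0 0 0'
```

```text
t: 32.2
ee_pos: [0.5844, -0.294, 0.0662]
tool_rot: [-3.137, 0.056, 0.01]
force: [-0.5, 0.5, -0.8]
width: 0.998
finger_force: 0.0
t: 33.0
ee_pos: [0.586, -0.2937, 0.0375]
tool_rot: [3.14, -0.053, 0.002]
force: [0.7, 0.4, 3.9]
width: 0.695
finger_force: 8.0
t: 33.3
ee_pos: [0.5895, -0.2938, 0.0363]
tool_rot: [3.141, -0.053, -0.001]
force: [-4.4, 0.6, 6.1]
width: 0.694
finger_force: 8.0
t: 33.6
ee_pos: [0.5922, -0.2939, 0.0347]
tool_rot: [-3.141, 0.054, 0.007]
force: [-9.0, -1.4, 5.7]
width: 0.695
finger_force: 8.0
```

Backstop contact at -9 N. Releasing and fetching the dish at (0.696,-0.022).

```bash
python3 -m jog '88 0 0 0 0;88 0 0 0 0;88 0 0 0 0;88 0 0 0 0;88 0 0 30 0;88 0 0 40 0;88 0 0 40 0;88 0 0 0 0'; python3 -m jog '88 15 39 0 0;88 15 39 0 0;88 15 39 0 0;88 15 39 0 0;88 15 39 0 0;88 15 39 0 0;88 15 38 0 0;88 0 0 0 0'; python3 -m jog '88 0 0 -40 0;88 0 0 -40 0;88 0 0 -20 0;88 0 0 0 0;88 0 0 0 0'; python3 fd.py | head -4
```

```text
t: 34.4
ee_pos: [0.5956, -0.2946, 0.1509]
tool_rot: [3.135, -0.053, 0.014]
force: [-0.5, -0.7, -0.1]
width: 0.998
finger_force: 0.0
t: 35.2
ee_pos: [0.6994, -0.0164, 0.1435]
tool_rot: [-3.14, 0.045, 0.001]
force: [-0.2, 0.5, -0.1]
width: 0.997
finger_force: 0.0
t: 35.7
ee_pos: [0.6989, -0.0221, 0.0451]
tool_rot: [3.141, -0.054, 0.0]
force: [0.4, 0.1, -0.2]
width: 0.995
finger_force: 0.0
[369.7 209.9] [361 202  18  17 246] [ 0.5907 -0.2967  0.013 ] [ 0.5878 -0.2915  0.044 ]
[ 18.  213.6] [ 10 206  17  15  74] [0.5891 0.7702 0.013 ] [0.5862 0.7541 0.044 ]
[272.5 412.4] [252 408  41  12 123] [-0.0018  0.0034  0.013 ] [0.0071 0.0026 0.044 ]
[299.5 415.1] [293 410  14  10  99] [-0.0095 -0.0756  0.013 ] [-0.0004 -0.0748  0.044 ]
```

```bash
python3 -m jog '88 -2.5 0 -20 0;88 0 0 -15 0;88 0 0 -6 0;88 0 0 0 0;88 0 0 0 0;55 0 0 0 0;55 0 0 0 0;55 0 0 0 0' 15; python3 -m jog '55 0 0 0 0;55 0 0 0 0;55 0 0 0 0;55 0 0 20 0;55 0 0 40 0;55 0 0 40 0;55 0 0 20 0;55 0 0 0 0'
```

```text
t: 36.6
ee_pos: [0.6964, -0.0216, 0.0042]
tool_rot: [3.141, -0.053, 0.001]
force: [-0.3, 0.3, 0.3]
width: 0.752
finger_force: 0.0
t: 37.4
ee_pos: [0.6974, -0.0217, 0.1272]
tool_rot: [3.14, -0.053, 0.01]
force: [0.4, 0.0, -0.3]
width: 0.695
finger_force: 15.0
```

```bash
python3 -m jog '55 -15 -39 0 0;55 -15 -39 0 0;55 -16 -39 0 0;55 -16 -39 0 0;55 -16 -39 0 0;55 -16 -39 0 0;55 -15 -38 0 0;55 0 0 0 0'; python3 -m jog '55 0 0 -20 0;55 0 0 -25 0;55 0 0 -15 0;55 0 0 -6 0;55 0 0 0 0;55 0 0 0 0'
```

```text
t: 38.2
ee_pos: [0.5848, -0.2978, 0.1218]
tool_rot: [-3.14, 0.062, 0.004]
force: [-0.1, -0.5, -0.4]
width: 0.693
finger_force: 15.0
t: 38.8
ee_pos: [0.5875, -0.2934, 0.0581]
tool_rot: [3.141, -0.053, 0.001]
force: [0.9, 0.2, -0.3]
width: 0.688
finger_force: 15.0
```

```bash
python3 -m jog '55 0 0 -2 0;55 0 0 0 0;55 0 0 0 0'|grep -E "ee_pos|^force"; python3 -m jog '55 0 0 -2 0;55 0 0 0 0;55 0 0 0 0' |grep -E "ee_pos|^force"; python3 -m jog '88 0 0 0 0;88 0 0 0 0;88 0 0 0 0;88 0 0 0 0;88 0 0 0 0;88 -1 0 -5 0;88 0 0 0 0;88 0 0 0 0'; python3 -m jog '55 0 0 0 0;55 0 0 0 0;55 0 0 0 0;55 0 0 0 0;55 0 0 0 0' 8; python3 -m jog '55 2 0 -0.5 0;55 2 0 -0.5 0;55 0 0 0 0'
```

```text
ee_pos: [0.5873, -0.2936, 0.0562]
force: [-0.5, -0.7, -0.6]
ee_pos: [0.5875, -0.2937, 0.0542]
force: [-0.3, -0.8, 2.0]
t: 40.2
ee_pos: [0.5861, -0.2935, 0.0485]
tool_rot: [-3.141, 0.053, 0.001]
force: [-0.3, 0.2, -0.7]
width: 0.995
finger_force: 0.0
t: 40.7
ee_pos: [0.5863, -0.2936, 0.0489]
tool_rot: [3.141, -0.053, 0.0]
force: [0.7, 0.8, 0.6]
width: 0.695
finger_force: 8.0
t: 41.0
ee_pos: [0.5895, -0.2936, 0.0479]
tool_rot: [-3.141, 0.053, 0.004]
force: [-5.4, 0.8, 4.1]
width: 0.69
finger_force: 8.0
```

```bash
python3 -m jog '55 2 0 -0.5 0;55 0 0 0 0;55 0 0 0 0'|grep force; python3 -m jog '88 0 0 0 0;88 0 0 0 0;88 0 0 0 0;88 0 0 0 0;88 0 0 30 0;88 0 0 40 0;88 0 0 20 0;88 0 0 0 0'; python3 -m jog '88 9 42 0 0;88 9 42 0 0;88 9 42 0 0;88 9 42 0 0;88 9 42 0 0;88 9 42 0 0;88 9 42 0 0;88 9 42 0 0'; python3 -m jog '88 9 42 0 0;88 3 9 0 0;88 0 0 -40 0;88 0 0 -40 0;88 0 0 -10 0;88 0 0 0 0;88 0 0 0 0'; python3 fd.py | head -5
```

```text
force: [-8.6, -1.2, 4.6]
finger_force: 8.0
t: 42.1
ee_pos: [0.5933, -0.2942, 0.1406]
tool_rot: [3.137, -0.053, 0.008]
force: [0.4, 0.4, -0.4]
width: 0.998
finger_force: 0.0
t: 42.9
ee_pos: [0.6639, 0.0443, 0.1355]
tool_rot: [-3.141, 0.053, 0.004]
force: [1.0, -0.2, -0.3]
width: 0.999
finger_force: 0.0
t: 43.6
ee_pos: [0.6771, 0.093, 0.0488]
tool_rot: [3.141, -0.054, 0.004]
force: [-0.1, -0.3, -0.2]
width: 0.996
finger_force: 0.0
[370.4 208.3] [362 200  18  18 248] [ 0.5957 -0.2988  0.013 ] [ 0.5927 -0.2936  0.044 ]
[ 18. 214.] [ 11 206  16  15  70] [0.588  0.7703 0.013 ] [0.5852 0.7542 0.044 ]
[ 53.3 231.8] [ 46 224  14  15  69] [0.533  0.6635 0.013 ] [0.5313 0.6495 0.044 ]
[276.3 377.5] [251 372  50  13 311] [ 0.0967 -0.0085  0.013 ] [ 0.1036 -0.0091  0.044 ]
[307.4 401.3] [301 386  11  34 128] [ 0.0289 -0.0991  0.013 ] [ 0.0372 -0.0979  0.044 ]
```

```bash
python3 -m jog '88 0 0 -20 0;88 0 0 -18 0;88 0 0 -7 0;88 0 0 0 0;88 0 0 0 0;55 0 0 0 0;55 0 0 0 0;55 0 0 0 0' 15; python3 -m jog '55 0 0 0 0;55 0 0 0 0;55 0 0 0 0;55 0 0 20 0;55 0 0 40 0;55 0 0 40 0;55 0 0 20 0;55 0 0 0 0'
```

```text
t: 44.5
ee_pos: [0.6764, 0.0935, 0.0028]
tool_rot: [-3.141, 0.053, -0.001]
force: [-0.4, 0.4, 0.8]
width: 0.751
finger_force: 0.0
t: 45.3
ee_pos: [0.6774, 0.0935, 0.1256]
tool_rot: [3.141, -0.053, 0.009]
force: [-0.1, 0.7, -0.3]
width: 0.691
finger_force: 15.0
```

```bash
python3 -m jog '55 -9 -43 0 0;55 -9 -43 0 0;55 -9 -43 0 0;55 -9 -43 0 0;55 -9 -43 0 0;55 -10 -43 0 0;55 -10 -43 0 0;55 -10 -43 0 0'; python3 -m jog '55 -10 -43 0 0;55 0 0 0 0;55 0 0 -20 0;55 0 0 -20 0;55 0 0 -14 0;55 0 0 0 0;55 0 0 0 0'
```

```text
t: 46.1
ee_pos: [0.6, -0.2519, 0.1203]
tool_rot: [-3.14, 0.053, 0.004]
force: [0.9, -0.2, -0.4]
width: 0.692
finger_force: 15.0
t: 46.8
ee_pos: [0.5914, -0.2932, 0.0682]
tool_rot: [-3.141, 0.053, 0.001]
force: [-0.0, -0.5, -0.1]
width: 0.692
finger_force: 15.0
```

```bash
python3 -m jog '55 0 0 -1.5 0;55 0 0 0 0;55 0 0 0 0'|grep -E "^force"; python3 -m jog '88 0 0 0 0;88 0 0 0 0;88 0 0 0 0;88 0 0 0 0;88 0 0 0 0;88 -1 0 -5 0;88 0 0 0 0;88 0 0 0 0' |grep -E "ee_pos|^force"; python3 -m jog '55 0 0 0 0;55 0 0 0 0;55 0 0 0 0;55 0 0 0 0;55 0 0 0 0' 8; python3 -m jog '55 2 0 -0.5 0;55 2 0 -0.5 0;55 0 0 0 0'|grep -E "ee_pos|^force"
```

```text
force: [-0.8, -0.4, -0.1]
ee_pos: [0.5901, -0.2935, 0.0615]
force: [0.2, -0.1, 0.1]
t: 48.4
ee_pos: [0.5902, -0.2935, 0.0619]
tool_rot: [3.141, -0.053, 0.0]
force: [-1.5, -0.4, -0.5]
width: 0.695
finger_force: 8.0
ee_pos: [0.5932, -0.2936, 0.0609]
force: [-6.5, -0.4, 4.0]
```

Contact made. Releasing, retreating clear, and taking a final look.

```bash
python3 -m jog '55 1 0 0 0;88 0 0 0 0;88 0 0 0 0;88 0 0 0 0;88 0 0 0 0;88 0 0 30 0;88 0 0 40 0;88 0 0 30 0'|grep -E "^force"; python3 -m jog '88 -40 30 0 0;88 -40 30 0 0;88 -40 30 0 0;88 -40 30 0 0;88 -30 30 0 0;88 -20 30 0 0;88 0 0 0 0'|grep ee_; python3 fd.py|head -4; python3 - <<'E'
from h import *
a,b=pickle.load(open("pics/last.pkl","rb"))
A=cv2.resize(a["pixels"][165:280,140:400,::-1],None,fx=3.05,fy=3.05,interpolation=3)
B=cv2.resize(b["pixels"][235:280,275:355,::-1],None,fx=4.9,fy=4.9,interpolation=3);C=cv2.resize(b["pixels"][135:220,190:340,::-1],(793-B.shape[1],B.shape[0]),interpolation=3)
cv2.imwrite("pics/f.png",np.vstack([A,np.hstack([B,C])]))
E
```

```text
force: [0.3, 0.2, -0.2]
ee_pos: [0.3828, -0.1107, 0.1611]
[371.2 206.7] [363 199  18  17 242] [ 0.6005 -0.3014  0.013 ] [ 0.5974 -0.2962  0.044 ]
[167.9 344.8] [160 339  17  11  71] [0.1935 0.3131 0.013 ] [0.1985 0.3061 0.044 ]
[220.7 367. ] [216 361  11  13  93] [0.1278 0.1558 0.013 ] [0.1341 0.152  0.044 ]
[231.9 377.6] [226 373  11  11  76] [0.0971 0.1226 0.013 ] [0.1041 0.1194 0.044 ]
```

View pics/f.png

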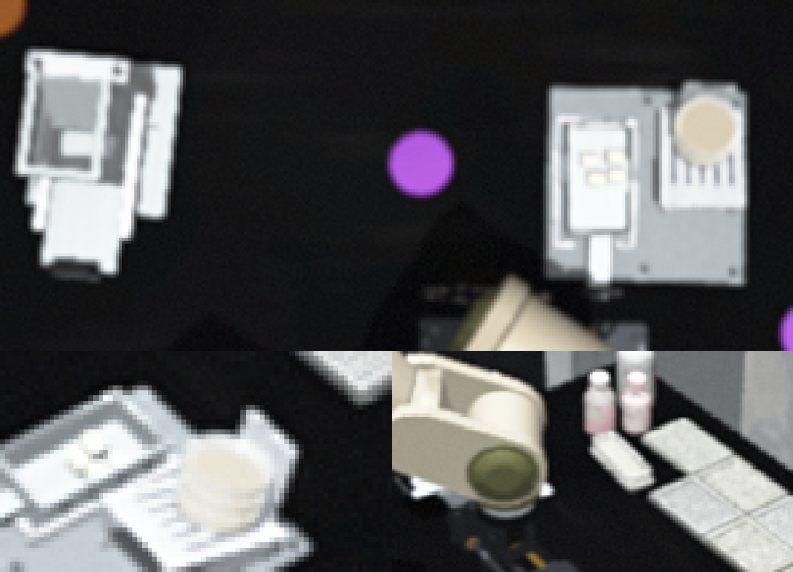

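The final view shows three dishes stacked flat against the backstop at (705,128). The filled tray is in the pocket with its handle to the front, the gate is home, and the forceps lie undisturbed. Handing in.

```bash
python3 -c "
from station import sign_off
print(sign_off())"
```

```text
the job is handed in; nothing more can be done
None
```

The job is handed in: all four canisters I could find are in the tray, the gate is fully home, the tray sits in the pocket with its handle to the front, three dishes are stacked against the backstop, and the forceps were left alone; no verdict came back.

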